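# Put the socket tray away through the dock's spring doors

## Robot

A 6-joint arm with a two-finger parallel gripper is mounted at the origin on the work surface. World frame = base frame: x ahead of the robot, y to its left, z up, the work surface at z = 0. Lengths are in m, angles in rad, forces in N, time in s.
With the tool pointing down it reaches from about 0.225 to 0.875 m from the base axis. Payload 3.4 kg.
Tool frame: the origin (TCP) lies at the very end of the fingers, on their centre line; the grasp point (between the pads) lies behind it (manip.grasp_offset is the z of the grasp point in the tool frame, in m); z points along the fingers, y is the line along which they close (so a half turn about z gives the same grasp; the last joint's range is limited). The gripper opens to 85 mm and grips with 20 to 120 N. Pads are 22 mm wide; open, the fingers measure 114 mm over their backs; the gripper's body (76 mm by 85 mm) begins 54 mm behind the grasp point. The pads swing forward as they close: fully open they stand 13 mm farther back than shut.
Start: joints at [-1.337, 0.276, 1.505, -0, 1.361, -0.121], TCP at [0.2, -0.539, 0.231] pointing down, gripper open.
Joint ranges: [-2.89, 2.89], [-0.75, 2.08], [0.22, 2.7], [-1.18, 4.32], [0.11, 2.71], [-2.7, 2.7]. Speed limits (rad/s): [2.57, 2.57, 3.14, 3.14, 3.14, 3.14].

## Interface

Orientations are given as a unit quaternion [w, x, y, z].
In Python, from rig import manip gives the robot as it stands.
- The arm moves only by the shell command python3 -m pendant 'ROWS' [FORCE]. ROWS is JSON, a list of rows, each an object of numbers: "dx", "dy", "dz": the shift along the tool's x, y, z in m; "rx", "ry", "rz": the turn, a rotation vector about the tool's x, y, z in degrees; "hand": the finger opening in m, from 0 to 0.0854. In form: [{"dx": .., "dy": .., "dz": .., "rx": .., "ry": .., "rz": .., "hand": ..}, ...]. A call has 1 to 12 rows; each row shifts and turns the commanded pose from where the row before left it, along the tool's axes as they then stand; what a row does not reach is not made up. A row lasts 1/12 s, in which the tool goes at most 41.7 mm and 7.16 degrees, less where a joint would pass 70% of its speed; a pose out of reach is approached as far as the arm can. A call is refused whole if a number of a shift passes 0.0417 or a number of a turn 7.16, either way. A call with a gripper value outside its range is refused whole. The fingers move at their own pace and stop on an object; FORCE is the grip in N (left out, the last holds). Time passes only in rows, so rows that do not move let the fingers close. It gives the time, the measured TCP pose, the force, the opening and the grip force at its end, in the units of the state.
- manip.get_state(): the state, without advancing time (a new reading comes with each control period).
- manip.get_image(name): name is "scene" or "top"; returns a dict with "frame" (480x640x3 uint8, red, green, blue), "fx", "fy", "cx", "cy" (pixels), "position" and "attitude" of the camera in the world. Camera axes: x right, y up, looking along -z (the intrinsics and any distortion apply to the point x, -y, -z); pixel columns grow to the right and rows downward; lengths in m; the calibration is good to about 2 mm. A picture is of the moment at which its call begins. There is no depth.
- manip.sign_off(): hands the job in; it is judged then, once.
The state is a dict: "clock": time; "qpos": joint angles; "qd": joint speeds; "effort": joint torques, N m; "position": TCP position; "ee_rot": TCP orientation; "contact_force": force on the tool from outside, world axes, zero at the start; "moment": the same for the moment, N m; "width": finger opening in m; "gripper_force": force on a finger pad.
Only numpy, scipy, OpenCV 4.12 (cv2) and the standard library are available. Lean on these libraries where they do the work, as an engineer would, in place of code of your own. Each camera call takes 0.05 s, during which the arm holds its last target. There are 200 camera calls.

## Task

Put the black socket tray away: line it up with the steel dock, nose first, and slide it along the bench in through the pair of spring doors until its nose presses firmly (about 8 N) on the sprung pad at the end, which may be set nearer or farther; never force it, 18 N on the pad is too much. Then let go, leaving the tray resting against the pad with both doors sprung shut behind it, and leave the other things on the bench alone.

Things in the scene. Friction and masses are not known exactly. Their poses are not given: they have to be found in the camera images.
- tray: Black plastic socket tray, 120 long x 74 wide x 34 mm tall, 0.6 to 0.9 kg, six steel sockets fixed in it (tops at 39 mm). Origin: middle of its underside, on the bench. +x points to the nose: parallel sides from the tail (x -60) to x 35, then a taper to a flat nose 34 mm wide at x 60. An upright carrying rib stands crosswise in its middle.
- rib (a point): Top middle of the tray's carrying rib, 88 mm above the tray's underside, straight above its origin. The rib is 44 mm wide across the tray (tray y) and 12 mm thick lengthwise (tray x). Grip it across its thickness (fingers closing along tray x) near the top, about 12 mm down; the fingertips then clear the dock. Hold it firmly: pushing so high tends to tip the tray nose down.
- dock: Grey steel dock fixed on the bench: a straight lane with no floor (the tray slides on the bench). Origin: bench level, middle of the door line; +x runs inward along the lane, z up. Walls 45 mm tall, inner faces at y +-46 mm, x -10 to 235. All of it stays below 49 mm.
- mouth (a point): Mouth of the dock, lane centre, bench level, 50 mm outside the door line. Two flared guide plates, 45 mm tall, run from y +-66 mm here to y +-50 mm just before the doors.
- rails (a point): Lane centre, bench level, 64 mm inward of the door line. From here to 194 mm rails narrow the lane to y +-40 mm (3 mm play each side of the tray), with slanted lead-ins from 46 mm. Clear roof strips above (top 48 mm, x 60 to 230) leave a slot 56 mm wide for the rib: the tray can come in only through the doors.
- door_l (a joint): Spring door leaf on the lane's +y side: upright aluminium, 41 mm long, 37 mm tall, hinged on a pin at dock x 0, y 43 mm. rad: 0 = shut across the lane, grows as it swings inward (+x) to 1.54; never outward. Weak spring, 1 to 3 N on the tray. It rides along the tray's side and shuts once the tail is past its tip (tray origin beyond about x 105 mm of the dock).
- door_r (a joint): The same, mirrored: spring door leaf on the lane's -y side, hinged at dock x 0, y -43 mm; 0 = shut, grows as it swings inward.
- stop: Fixed bracket of the end stop. Origin: bench level, lane centre, 226 mm inward of the door line, axes as the dock's. It carries a sprung black rubber pad facing the tray's nose, 50 mm wide, 4 to 34 mm above the bench, on a slide. How far out the slide is set differs each time and is not measured: feel for the pad.
- pad_near (a point): Nearest place where the pad's face can stand, 166 mm inward of the door line, lane centre; it stands 0 to 26 mm farther in than this. The pad gives 5 mm at 2.2 N/mm (0 N at touch, 11 N at 5 mm), then bottoms hard. Sliding friction (0 to 8 N, less if the hand bears the weight) adds to the force at the hand. Let go, the tray is held by friction against the part-pressed pad.
- dish: Small clear glass dish of valve caps, 72 mm across, 28 mm tall, beside the dock. Bystander. Origin: centre of its underside.
- starter: Yellow plastic lug nut starter tool, 135 mm long, 30 mm thick, lying on the bench. Bystander. Origin: under its middle.
- wrench: Steel wrench, 200 mm long, lying on the bench. Bystander.
- nut1: Loose steel lug nut, 21 mm across flats, 18 mm tall, near the dock. Bystander. Origin: centre of its underside.
- nut2: Second loose lug nut, same size. Bystander.
- socket: Loose steel socket, 28 mm across, 50 mm tall, standing on the bench. Bystander. Origin: centre of its underside.
Things that resemble listed ones, but are neither listed nor needed, are in the scene too. Several things look just like the tray: the one meant starts farthest to the robot's right.

How it is judged:
On the way, in this order (a step that is already met when the one before it is completed fails the run):
1. the tray, on the bench and in the lane, holds both doors open (y of tray in the frame of dock between -0.006 and 0.006 m and height (world z) of tray below 0.006 m and value of joint each of door_l, door_r above 0.8 rad and x of tray in the frame of dock between -0.04 and 0.095 m), for 0.1 s.
2. the nose presses on the pad with more than 5 N (y of tray in the frame of dock between -0.006 and 0.006 m and height (world z) of tray below 0.006 m and contact force between tray and stop above 5 N), for 0.2 s.
At the end, for the whole second after the job is handed in: The tray lies flat on the bench in the lane (within 6 mm of its centre line, within 0.08 rad of its direction, origin more than 104 mm inward of the door line), still resting on the pad with more than 0.4 N, at rest and let go, and both doors are shut (below 0.1 rad) (y of tray in the frame of dock between -0.006 and 0.006 m and height (world z) of tray below 0.006 m and x of tray in the frame of dock above 0.104 m and angle between the x axis of tray and the x axis of dock, either way round below 0.08 rad and angle between tray's own z axis and vertical below 0.05 rad and value of joint each of door_l, door_r below 0.1 rad and contact force between tray and stop above 0.4 N and linear speed of tray below 0.01 m/s); the robot touches nothing.
It fails at once if the tray presses the end stop with more than 18 N (contact force between tray and stop above 18 N).
It fails at once if the tray is forced against the dock with more than 35 N (contact force between tray and dock above 35 N).
It fails at once if the robot presses on the dock with more than 20 N (contact force between the arm and dock above 20 N).
It fails at once if a bystander is moved by more than 15 mm (distance of any of dish, starter, wrench, nut1, nut2, socket from where it was at the start of the episode above 0.015 m).
It also fails if it takes over 72 s, if anything falls off the work surface, if the arm or the gripper's body presses on something with over 40 N, if the wrist force passes 120 N, or if a joint passes its speed limit or range.

## Working session

There is one attempt and no reset: what is moved stays moved. The work goes in short steps, Python scripts to look and compute and a shell command to move; the robot and the scene stay as the last step left them, time stands still between calls to the robot, and variables do not carry over. Pictures are saved under pics/ and viewed, at most 10 in all, crops included, and the job is handed in when it is done.

```bash
mkdir -p pics; ls
python3 - <<'E'
from rig import manip
import cv2,numpy as np
for n in("scene","top"):
    d=manip.get_image(n); cv2.imwrite(f"pics/{n}0.png",d["frame"][:,:,::-1])
    np.savez(f"{n}0.npz",**d)
    print(n,{k:(np.round(v,4).tolist() if not isinstance(v,str) else v) for k,v in d.items() if k!="frame"})
print(manip.get_state(),manip.grasp_offset)
E
```

```text
pics
scene {'fx': 509.4223, 'fy': 509.4223, 'cx': 318.891, 'cy': 244.012, 'position': [1.1881, 0.2232, 0.6466], 'attitude': [0.5067, 0.244, 0.3692, 0.7398]}
top {'fx': 594.7747, 'fy': 594.7747, 'cx': 310.6455, 'cy': 246.9868, 'position': [0.4057, -0.054, 1.3053], 'attitude': [0.7088, 0.0343, -0.0284, -0.704]}
{'clock': 0.1, 'qpos': array([-1.33697858e+00,  2.76561164e-01,  1.50602236e+00,  3.73289582e-06,
        1.36070202e+00, -1.21009265e-01]), 'qd': array([ 0.00079265, -0.00216513, -0.00290392,  0.0014042 , -0.00114479,
       -0.00091901]), 'effort': array([ 1.17325308e-03, -4.17700446e+01, -2.46405190e+01, -1.06498533e-04,
        5.83402987e-03, -7.52495026e-06]), 'position': array([ 0.19965128, -0.53871798,  0.23050314]), 'ee_rot': array([-8.45201889e-04,  9.84303176e-01,  1.76483826e-01, -4.58956095e-05]), 'contact_force': array([-0.00298377,  1.17432404,  0.22388265]), 'moment': array([ 0.04412115, -0.0541294 ,  0.01496515]), 'gripper_force': 0.0, 'width': 0.08549652638574451} -0.0187
```

View pics/top0.png

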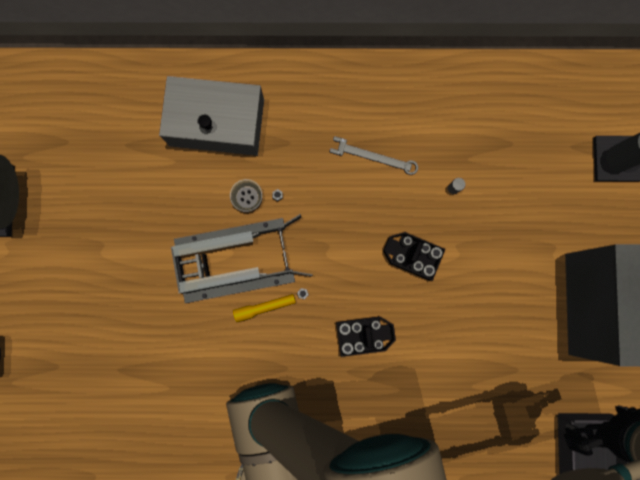

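View pics/scene0.png

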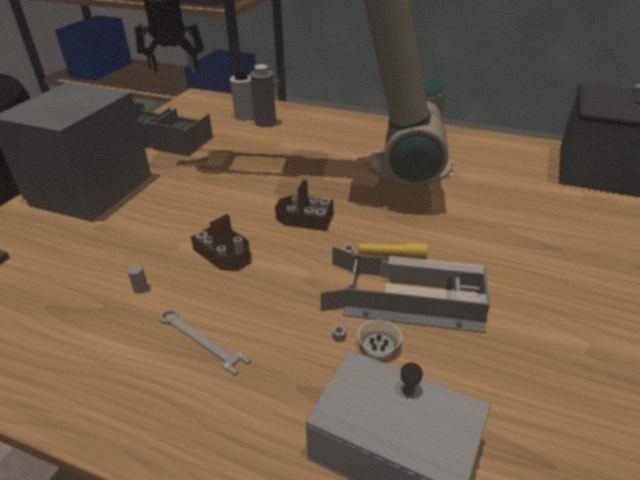

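The top view shows trays at px (414,256) and (365,337); the first one is farther right (-y). The dock is around (240,260) with its mouth facing right and the pad at its left end (~200,265). Next I'll enlarge both views.

```bash
cat > h.py <<'E'
import numpy as np,cv2
from scipy.spatial.transform import Rotation as R
def cam(n): 
    d=dict(np.load(n)); q=d["attitude"]; d["R"]=R.from_quat([q[1],q[2],q[3],q[0]]).as_matrix(); return d
def ray(d,u,v):
    return d["R"]@np.array([(u-d["cx"])/d["fx"],-(v-d["cy"])/d["fy"],-1.])
def onz(d,u,v,z):
    r=ray(d,u,v); return d["position"]+r*(z-d["position"][2])/r[2]
def proj(d,p):
    c=(np.atleast_2d(p)-d["position"])@d["R"]; return np.c_[d["cx"]-d["fx"]*c[:,0]/c[:,2],d["cy"]+d["fy"]*c[:,1]/c[:,2]]
def tri(d1,p1,d2,p2):
    a,b=ray(d1,*p1),ray(d2,*p2); t=np.linalg.lstsq(np.c_[a,-b],d2["position"]-d1["position"],rcond=None)[0]
    P,Q=d1["position"]+a*t[0],d2["position"]+b*t[1]; return (P+Q)/2,np.linalg.norm(P-Q)
def crop(d,u0,v0,w,h,s):
    return cv2.resize(np.ascontiguousarray(d["frame"][v0:v0+h,u0:u0+w,::-1]),None,fx=s,fy=s,interpolation=cv2.INTER_CUBIC)
E
python3 - <<'E'
from h import *
t,s=cam("top0.npz"),cam("scene0.npz")
f=lambda im:np.clip(im.astype(float)*1.8,0,255).astype(np.uint8)
a=f(crop(t,160,205,160,110,5)); cv2.imwrite("pics/c1.png",a)
b=np.hstack([f(crop(t,375,220,80,70,5)),f(crop(s,182,205,80,70,5))]); cv2.imwrite("pics/c2.png",b)
cv2.imwrite("pics/c3.png",f(crop(s,315,235,180,100,4.4)))
E
```

```text
(no output)
```

View pics/c1.png

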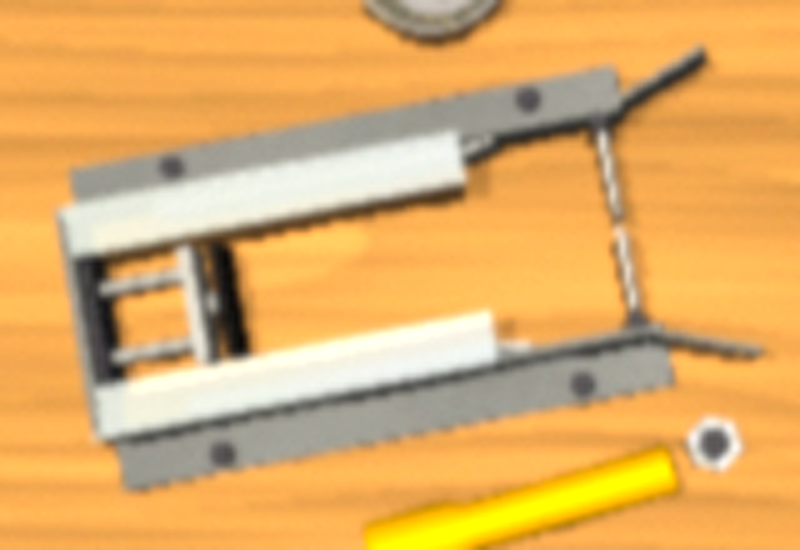

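View pics/c2.png

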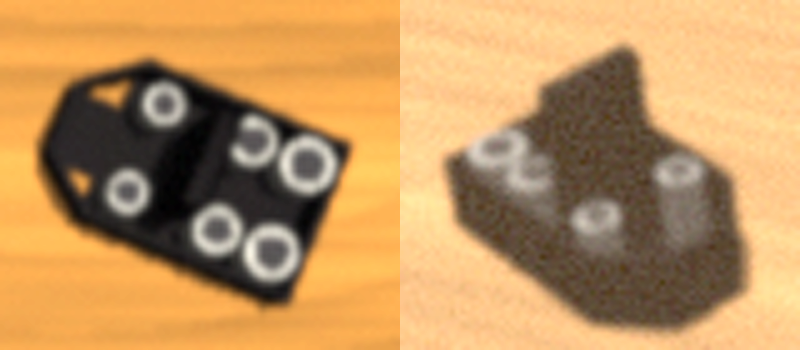

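View pics/c3.png

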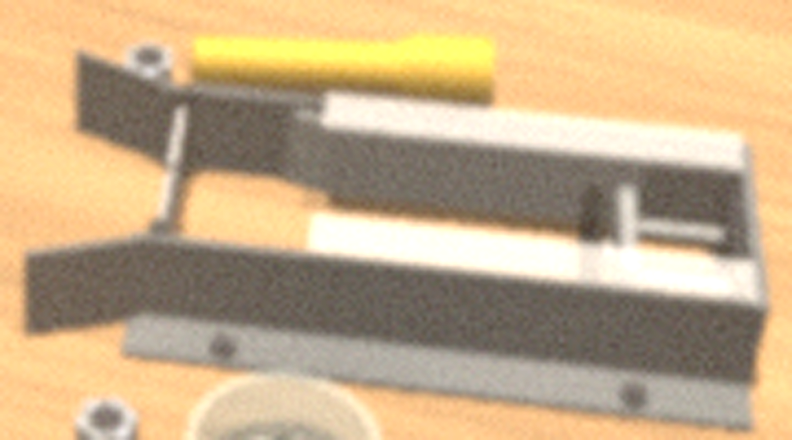

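The dock, tray and rib corners can all be read in both crops. I'll fit both poses to the known geometry and triangulate as a check.

```bash
cat > fit.py <<'E'
from h import *
from scipy.optimize import least_squares
t,s=cam("top0.npz"),cam("scene0.npz")
T=lambda x,y,u0,v0,k:(u0+(x+.5)/k-.5,v0+(y+.5)/k-.5)
def W(p,m):
    m=np.array(m)/1000.; c,q=np.cos(p[2]),np.sin(p[2]); return np.c_[p[0]+c*m[:,0]-q*m[:,1],p[1]+q*m[:,0]+c*m[:,1],m[:,2]]
def fit(obs,p0):
    def f(p): return np.concatenate([(proj(d,W(p,[m]))[0]-px) for d,m,px in obs])
    r=least_squares(f,p0,loss="soft_l1"); print(r.x,np.degrees(r.x[2])); print(np.round(r.fun.reshape(-1,2),1).tolist()); return r.x
E
python3 - <<'E'
from fit import *
c1=lambda x,y:T(x,y,160,205,5); c3=lambda x,y:T(x,y,315,235,4.4); c2=lambda x,y:T(x,y,375,220,5); c2s=lambda x,y:T(x-400,y,182,205,5)
tp=[((60,-28,48),(466,185)),((60,28,48),(492,312)),((-50,-66,45),(703,50)),((-50,66,45),(760,352)),((0,-43,40),(600,120)),((0,43,40),(638,322))]
sp=[((-50,66,45),(80,52)),((-50,-66,45),(27,255)),((60,28,48),(327,130)),((60,-28,48),(312,213))]
obs=[(t,m,c1(*p)) for m,p in tp]+[(s,m,c3(*p)) for m,p in sp]
D=fit(obs,[.4,.1,1.4])
for m,p,q in[("tip+",(760,352),(80,52)),("tip-",(703,50),(27,255)),("strip+",(492,312),(327,130))]: print(m,tri(t,c1(*p),s,c3(*q)))
tt=[((-60,-37,34),(350,147)),((-60,37,34),(290,300)),((35,-37,34),(148,60)),((35,37,34),(80,225)),((60,-17,34),(68,85)),((60,17,34),(42,150))]
sr=[((0,22,88),(630,45)),((0,-22,88),(541,90))]
tr=fit([(t,m,c2(*p)) for m,p in tt]+[(s,m,c2s(*p)) for m,p in sr],[.4,-.2,1.3])
print(fit([(t,m,c2(*p)) for m,p in tt],[.4,-.2,1.3]))
print("rib",proj(t,W(tr,[(6,22,88),(6,-22,88),(-6,22,88),(-6,-22,88)])),"bench",proj(s,W(tr,[(60,17,34),(60,-17,34),(60,-17,0),(-60,-37,34)])))
# sockets: tall check
for a,b in [((308,163),(497,148)),((163,104),(597,215))]: print(tri(t,c2(*a),s,c2s(*b)))
for k in (166,192): print(k,proj(t,W(D,[(k,-25,34),(k,25,34)])))
E
```

```text
[0.51317832 0.01605368 1.76653873] 101.215213767654
[[-0.2, -0.4], [-0.7, 0.0], [-0.0, -0.3], [0.1, -0.0], [-0.3, 0.9], [-0.5, -0.1], [-0.5, -0.3], [-0.6, -0.3], [-0.7, -0.8], [0.3, 0.5]]
tip+ (array([ 0.45804621, -0.04524626,  0.04443614]), np.float64(0.0006493541848597049))
tip- (array([ 0.58706095, -0.01981829,  0.04394022]), np.float64(0.0008880227032507236))
strip+ (array([0.47391281, 0.06953039, 0.04594983]), np.float64(0.0026674345572352477))
[ 0.50538487 -0.26128149  1.19242113] 68.3206983489322
[[0.4, -0.6], [-0.1, 0.8], [-0.6, 0.2], [0.4, -0.9], [1.1, -0.5], [0.5, 1.1], [0.9, 0.3], [0.6, 0.9]]
[ 0.50532152 -0.26062164  1.19343563] 68.37882481134203
[[0.1, -0.6], [-0.3, 0.8], [-0.9, 0.3], [0.1, -0.9], [0.8, -0.5], [0.2, 1.1]]
[ 0.50532152 -0.26062164  1.19343563]
rib [[410.21333633 260.63302894]
 [417.98857291 240.81518113]
 [415.6847694  262.83107371]
 [423.44752794 242.99902885]] bench [[249.19970095 249.43861445]
 [235.66502069 257.53184545]
 [237.61854962 271.03227628]
 [190.11325276 237.01631971]]
(array([ 0.508512  , -0.31020876,  0.04014981]), np.float64(0.0008905900835620019))
(array([ 0.53348062, -0.24889358,  0.04080546]), np.float64(0.00020947205588678054))
166 [[205.00665125 252.44826234]
 [209.01705583 275.32659605]]
192 [[193.09207577 254.71780203]
 [197.06175599 277.60811557]]
```

The fits agree to within a pixel: dock (0.513, 0.016) at 101.2°, tray (0.505, -0.261) at 68.3°. Triangulated heights come out at 44-46 mm for the guide tips and strips, and 40 mm for the socket tops, all as expected. I'll turn the hand first.

```bash
python3 -m pendant '[{"rz":7},{"rz":7},{"rz":7},{"rz":7},{"rz":7},{"rz":7},{}]'
cat > go.py <<'E'
# usage: go.py x y yawline(deg of tool y) z : shift in tool axes
import sys; from h import *; from rig import manip
s=manip.get_state(); q=s["ee_rot"]; M=R.from_quat([q[1],q[2],q[3],q[0]]).as_matrix()
x,y,a,z=map(float,sys.argv[1:5]); p=s["position"]
print("t",s["clock"],"pos",p.round(4),"tool shift mm",(M.T@(np.array([x,y,z])-p)*1000).round(1))
h=np.degrees(np.arctan2(M[1,1],M[0,1])); e=(h-a+90)%180-90
print("tool y at",h.round(2),"need rz",e.round(2),"tz",M[:,2].round(4),"F",s["contact_force"].round(1),"M",s["moment"].round(2),"w",s["width"],"g",s["gripper_force"],"q",s["qpos"].round(2))
E
python3 go.py .5054 -.261 68.3 .16
```

```text
t 0.1 pos [ 0.1997 -0.5387  0.2305] tool shift mm [ 383.2 -154.1   70.8]
tool y at -69.67 need rz 42.03 tz [-4.0e-04  1.6e-03 -1.0e+00] F [-0.   1.2  0.2] M [ 0.04 -0.05  0.01] w 0.08549652638574451 g 0.0 q [-1.34  0.28  1.51  0.    1.36 -0.12]invalid input
```

```bash
python3 -m pendant '[{"rz":7},{"rz":7},{"rz":7},{"rz":7},{"rz":7},{"rz":7},{"dz":0}]'
python3 go.py .5054 -.261 68.3 .16
```

```text
t 0.1 pos [ 0.1997 -0.5387  0.2305] tool shift mm [ 383.2 -154.1   70.8]
tool y at -69.67 need rz 42.03 tz [-4.0e-04  1.6e-03 -1.0e+00] F [-0.   1.2  0.2] M [ 0.04 -0.05  0.01] w 0.08549652638574451 g 0.0 q [-1.34  0.28  1.51  0.    1.36 -0.12]invalid input
```

```bash
python3 -m pendant '[{"dx":0,"dy":0,"dz":0,"rx":0,"ry":0,"rz":7,"hand":0.085},{"dx":0,"dy":0,"dz":0,"rx":0,"ry":0,"rz":7,"hand":0.085},{"dx":0,"dy":0,"dz":0,"rx":0,"ry":0,"rz":7,"hand":0.085},{"dx":0,"dy":0,"dz":0,"rx":0,"ry":0,"rz":7,"hand":0.085},{"dx":0,"dy":0,"dz":0,"rx":0,"ry":0,"rz":7,"hand":0.085},{"dx":0,"dy":0,"dz":0,"rx":0,"ry":0,"rz":7,"hand":0.085},{"dx":0,"dy":0,"dz":0,"rx":0,"ry":0,"rz":0,"hand":0.085}]'
python3 go.py .5054 -.261 68.3 .16
```

```text
clock: 0.68
position: [0.1997, -0.5389, 0.2308]
ee_rot: [-0.0, 0.982, -0.189, -0.0]
contact_force: [0.4, 0.1, 0.4]
width: 0.0848
gripper_force: 0.0
t 0.6833 pos [ 0.1997 -0.5389  0.2308] tool shift mm [ 180.8 -371.5   71. ]
tool y at -111.78 need rz -0.08 tz [-2.e-04  9.e-04 -1.e+00] F [0.4 0.1 0.4] M [-0.02  0.01  0.02] w 0.08477675051263901 g 0.0 q [-1.34  0.28  1.51  0.    1.36  0.61]
```

```bash
python3 -m pendant '[{"dx":0.015,"dy":-0.031,"dz":0,"rx":0,"ry":0,"rz":0,"hand":0.085},{"dx":0.015,"dy":-0.031,"dz":0,"rx":0,"ry":0,"rz":0,"hand":0.085},{"dx":0.015,"dy":-0.031,"dz":0,"rx":0,"ry":0,"rz":0,"hand":0.085},{"dx":0.015,"dy":-0.031,"dz":0,"rx":0,"ry":0,"rz":0,"hand":0.085},{"dx":0.015,"dy":-0.031,"dz":0,"rx":0,"ry":0,"rz":0,"hand":0.085},{"dx":0.015,"dy":-0.031,"dz":0,"rx":0,"ry":0,"rz":0,"hand":0.085},{"dx":0.015,"dy":-0.031,"dz":0,"rx":0,"ry":0,"rz":0,"hand":0.085},{"dx":0.015,"dy":-0.031,"dz":0,"rx":0,"ry":0,"rz":0,"hand":0.085},{"dx":0.015,"dy":-0.031,"dz":0,"rx":0,"ry":0,"rz":0,"hand":0.085},{"dx":0.015,"dy":-0.031,"dz":0,"rx":0,"ry":0,"rz":0,"hand":0.085},{"dx":0.015,"dy":-0.031,"dz":0,"rx":0,"ry":0,"rz":0,"hand":0.085},{"dx":0.015,"dy":-0.031,"dz":0,"rx":0,"ry":0,"rz":0,"hand":0.085}]'
python3 go.py .5054 -.261 68.3 .0575
```

```text
clock: 1.68
position: [0.5053, -0.2585, 0.2311]
ee_rot: [-0.0, 0.983, -0.186, -0.0]
contact_force: [0.8, 0.5, 0.9]
width: 0.0852
gripper_force: 0.0
t 1.6833 pos [ 0.5053 -0.2585  0.2311] tool shift mm [  1.1   2.3 173.6]
tool y at -111.46 need rz 0.24 tz [-4.e-04  1.e-04 -1.e+00] F [0.8 0.5 0.9] M [-0.04 -0.04  0.01] w 0.08522559786008665 g 0.0 q [-0.6   0.27  1.52 -0.    1.36  1.35]
```

```bash
python3 -m pendant '[{"dx":0.001,"dy":0.002,"dz":0.016,"rx":0,"ry":0,"rz":0,"hand":0.085},{"dx":0,"dy":0,"dz":0.016,"rx":0,"ry":0,"rz":0,"hand":0.085},{"dx":0,"dy":0,"dz":0.016,"rx":0,"ry":0,"rz":0,"hand":0.085},{"dx":0,"dy":0,"dz":0.016,"rx":0,"ry":0,"rz":0,"hand":0.085},{"dx":0,"dy":0,"dz":0.016,"rx":0,"ry":0,"rz":0,"hand":0.085},{"dx":0,"dy":0,"dz":0.016,"rx":0,"ry":0,"rz":0,"hand":0.085},{"dx":0,"dy":0,"dz":0.016,"rx":0,"ry":0,"rz":0,"hand":0.085},{"dx":0,"dy":0,"dz":0.016,"rx":0,"ry":0,"rz":0,"hand":0.085},{"dx":0,"dy":0,"dz":0.016,"rx":0,"ry":0,"rz":0,"hand":0.085},{"dx":0,"dy":0,"dz":0.016,"rx":0,"ry":0,"rz":0,"hand":0.085},{"dx":0,"dy":0,"dz":0.013,"rx":0,"ry":0,"rz":0,"hand":0.085},{"dx":0,"dy":0,"dz":0,"rx":0,"ry":0,"rz":0,"hand":0.085}]'
python3 go.py .5054 -.261 68.3 .0575
python3 - <<'E'
from rig import manip
import numpy as np
from h import *
for n in("scene","top"): np.savez(f"{n}1.npz",**manip.get_image(n))
t,s=cam("top1.npz"),cam("scene1.npz")
f=lambda im:np.clip(im.astype(float)*1.8,0,255).astype(np.uint8)
cv2.imwrite("pics/c4.png",np.hstack([f(crop(t,365,205,100,110,4)),f(crop(s,172,175,100,110,4))]))
E
```

```text
clock: 2.68
position: [0.5026, -0.2609, 0.0555]
ee_rot: [-0.001, 0.982, -0.187, -0.003]
contact_force: [-0.1, 0.8, -0.4]
width: 0.0849
gripper_force: 0.0
t 2.6833 pos [ 0.5026 -0.2609  0.0555] tool shift mm [ 2.6 -0.9 -2.1]
tool y at -111.51 need rz 0.19 tz [-0.0051  0.0034 -1.    ] F [-0.1  0.8 -0.4] M [-0.01  0.02  0.03] w 0.08494074458972226 g 0.0 q [-0.6   0.42  1.77 -0.    0.96  1.34]
```

View pics/c4.png

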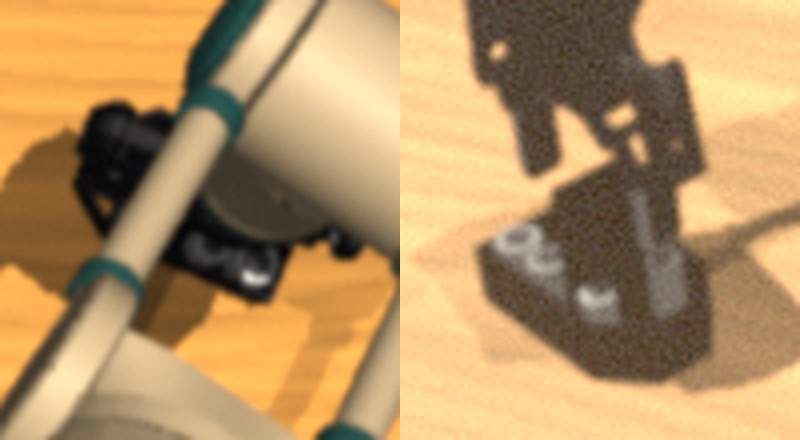

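The fingers straddle the rib, with the pads at about (525,140) and (680,150) on either side of it in the scene half. Closing now.

```bash
python3 -m pendant '[{"dx":0.002,"dy":-0.001,"dz":-0.002,"rx":0,"ry":0,"rz":0,"hand":0.05},{"dx":0,"dy":0,"dz":0,"rx":0,"ry":0,"rz":0,"hand":0.03},{"dx":0,"dy":0,"dz":0,"rx":0,"ry":0,"rz":0,"hand":0.02},{"dx":0,"dy":0,"dz":0,"rx":0,"ry":0,"rz":0,"hand":0.0},{"dx":0,"dy":0,"dz":0,"rx":0,"ry":0,"rz":0,"hand":0.0},{"dx":0,"dy":0,"dz":0,"rx":0,"ry":0,"rz":0,"hand":0.0},{"dx":0,"dy":0,"dz":0,"rx":0,"ry":0,"rz":0,"hand":0.0},{"dx":0,"dy":0,"dz":0,"rx":0,"ry":0,"rz":0,"hand":0.0},{"dx":0,"dy":0,"dz":0,"rx":0,"ry":0,"rz":0,"hand":0.0},{"dx":0,"dy":0,"dz":0,"rx":0,"ry":0,"rz":0,"hand":0.0}]' 100
python3 go.py .5385 -.1115 101.2 .0575
```

```text
clock: 3.62
position: [0.507, -0.2626, 0.0609]
ee_rot: [0.001, 0.982, -0.188, 0.0]
contact_force: [-1.4, -1.1, 6.2]
width: 0.0103
gripper_force: 98.6
t 3.6167 pos [ 0.507  -0.2626  0.0609] tool shift mm [ -26.5 -152.1    3.2]
tool y at -111.66 need rz -32.86 tz [ 5.0e-04 -1.2e-03 -1.0e+00] F [-1.4 -1.1  6.2] M [-0.2   0.24  0.01] w 0.010345904731055218 g 98.56559872627258 q [-0.6   0.41  1.76 -0.    0.97  1.35]
```

```bash
python3 -m pendant '[{"dx":0,"dy":0,"dz":-0.005,"rx":0,"ry":0,"rz":0,"hand":0.0},{"dx":0,"dy":0,"dz":-0.005,"rx":0,"ry":0,"rz":0,"hand":0.0},{"dx":0,"dy":0,"dz":-0.005,"rx":0,"ry":0,"rz":0,"hand":0.0},{"dx":0,"dy":0,"dz":0,"rx":0,"ry":0,"rz":-4.1,"hand":0.0},{"dx":0,"dy":0,"dz":0,"rx":0,"ry":0,"rz":-4.1,"hand":0.0},{"dx":0,"dy":0,"dz":0,"rx":0,"ry":0,"rz":-4.1,"hand":0.0},{"dx":0,"dy":0,"dz":0,"rx":0,"ry":0,"rz":-4.1,"hand":0.0},{"dx":0,"dy":0,"dz":0,"rx":0,"ry":0,"rz":-4.1,"hand":0.0},{"dx":0,"dy":0,"dz":0,"rx":0,"ry":0,"rz":-4.1,"hand":0.0},{"dx":0,"dy":0,"dz":0,"rx":0,"ry":0,"rz":-4.1,"hand":0.0},{"dx":0,"dy":0,"dz":0,"rx":0,"ry":0,"rz":-4.1,"hand":0.0},{"dx":0,"dy":0,"dz":0,"rx":0,"ry":0,"rz":0,"hand":0.0}]'
python3 go.py .5385 -.1115 101.2 .0755
```

```text
clock: 4.62
position: [0.5064, -0.2614, 0.0748]
ee_rot: [-0.001, 0.995, 0.098, -0.001]
contact_force: [0.2, -0.4, -5.4]
width: 0.01
gripper_force: 97.7
t 4.6167 pos [ 0.5064 -0.2614  0.0748] tool shift mm [  60.6 -140.8   -0.6]
tool y at -78.81 need rz -0.01 tz [-0.0012  0.0012 -1.    ] F [ 0.2 -0.4 -5.4] M [ 0.06  0.03 -0.07] w 0.010003088177697817 g 97.66999840736389 q [-0.6   0.4   1.74  0.    1.    0.78]
```

```bash
python3 -m pendant '[{"dx":0.006,"dy":-0.014,"dz":0,"rx":0,"ry":0,"rz":0,"hand":0.0},{"dx":0.006,"dy":-0.014,"dz":0,"rx":0,"ry":0,"rz":0,"hand":0.0},{"dx":0.006,"dy":-0.014,"dz":0,"rx":0,"ry":0,"rz":0,"hand":0.0},{"dx":0.006,"dy":-0.014,"dz":0,"rx":0,"ry":0,"rz":0,"hand":0.0},{"dx":0.006,"dy":-0.014,"dz":0,"rx":0,"ry":0,"rz":0,"hand":0.0},{"dx":0.006,"dy":-0.014,"dz":0,"rx":0,"ry":0,"rz":0,"hand":0.0},{"dx":0.006,"dy":-0.014,"dz":0,"rx":0,"ry":0,"rz":0,"hand":0.0},{"dx":0.006,"dy":-0.014,"dz":0,"rx":0,"ry":0,"rz":0,"hand":0.0},{"dx":0.006,"dy":-0.014,"dz":0,"rx":0,"ry":0,"rz":0,"hand":0.0},{"dx":0.006,"dy":-0.014,"dz":0,"rx":0,"ry":0,"rz":0,"hand":0.0},{"dx":0,"dy":0,"dz":0,"rx":0,"ry":0,"rz":0,"hand":0.0},{"dx":0,"dy":0,"dz":0,"rx":0,"ry":0,"rz":0,"hand":0.0}]'
python3 go.py .5385 -.1115 101.2 .0605
python3 - <<'E'
from rig import manip
import numpy as np
from h import *
for n in("scene","top"): np.savez(f"{n}2.npz",**manip.get_image(n))
t,s=cam("top2.npz"),cam("scene2.npz")
print(proj(t,[.54,-.11,.04]),proj(s,[.54,-.11,.04]))
f=lambda im:np.clip(im.astype(float)*1.8,0,255).astype(np.uint8)
cv2.imwrite("pics/c5.png",np.hstack([f(crop(t,285,190,90,130,4.4)),f(crop(s,240,180,90,130,4.4))]))
E
```

```text
clock: 5.62
position: [0.5384, -0.1122, 0.075]
ee_rot: [-0.0, 0.995, 0.097, -0.0]
contact_force: [0.4, 0.8, -6.4]
width: 0.0103
gripper_force: 98.1
t 5.6167 pos [ 0.5384 -0.1122  0.075 ] tool shift mm [ 0.2 -0.7 14.5]
tool y at -78.85 need rz -0.05 tz [-9.e-04  2.e-04 -1.e+00] F [ 0.4  0.8 -6.4] M [ 0.03  0.04 -0.02] w 0.01029899666077998 g 98.14384818077087 q [-0.33  0.37  1.79 -0.    0.98  1.04]
[[342.02776749 237.00843292]] [[284.5287978  266.12230473]]
```

View pics/c5.png

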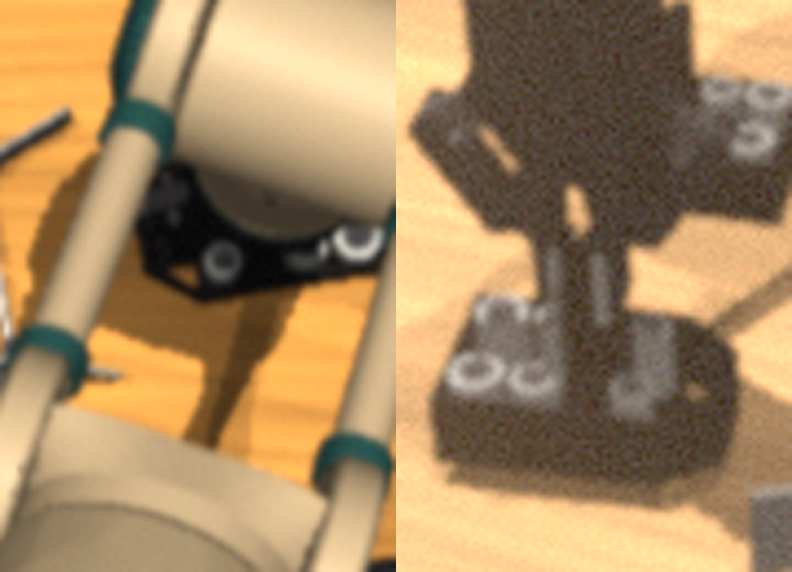

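The tray hangs level in the grip. Its +y edge is visible in the top half, from shoulder (205,297) to (383,272), with sockets at (222,262) and (357,240). I'll work out its lateral offset from these.

Run:
```python
from fit import *
D=np.array([.51318,.01605,1.76654]); tr=np.array([.50535,-.2610,1.193])
t2,s2=cam("top2.npz"),cam("scene2.npz")
c2=lambda x,y:T(x,y,375,220,5); c5=lambda x,y:T(x,y,285,190,4.4); c5s=lambda x,y:T(x-396,y,240,180,4.4);c2s=lambda x,y:T(x-400,y,182,205,5)
def loc(P,w):
    d=w[:2]-P[:2]; c,q=np.cos(P[2]),np.sin(P[2]); return np.round(1000*np.array([c*d[0]+q*d[1],-q*d[0]+c*d[1]]),1)
print("in tray, start"); 
for n,p in dict(tailbig=(271,252),nose=(127,191)).items(): print(n,loc(tr,onz(t,*c2(*p),.039)))
print("edge",[loc(tr,onz(t,*c2(*p),.034)) for p in((290,300),(80,225),(185,263))])
for dz in(.0125,.0145):
    print("in dock now",dz,"edge",[loc(D,onz(t2,*c5(*p),.034+dz)) for p in((205,297),(383,272))],"sock",[loc(D,onz(t2,*c5(*p),.039+dz)) for p in((357,240),(222,262))])
print("scene tail -y sock start", loc(tr,onz(s,*c2s(497,148),.039)),"now dock",loc(D,onz(s2,*c5s(476,372),.0535)))
print("TCP in dock",loc(D,np.array([.5384,-.1122,0])))
```

```text
in tray, start
tailbig [-44.1  19.7]
nose [22.1 18.5]
edge [array([-59.7,  35.2]), array([34.9, 39. ]), array([-12.6,  37.3])]
in dock now 0.0125 edge [array([-97.7,  36.6]), array([-184.3,   40.9])] sock [array([-174.5,   23.7]), array([-108.7,   21.9])]
in dock now 0.0145 edge [array([-97.6,  36.7]), array([-184.,   41.])] sock [array([-174.3,   23.8]), array([-108.6,   22.1])]
scene tail -y sock start [-45.6 -20. ] now dock [-173.9  -20. ]
TCP in dock [-130.7    0.2]
```

```bash
python3 -m pendant '[{"dx":0.0025,"dy":0,"dz":0.004,"rx":0,"ry":0,"rz":0,"hand":0.0},{"dx":0,"dy":0,"dz":0.004,"rx":0,"ry":0,"rz":0,"hand":0.0},{"dx":0,"dy":0,"dz":0.003,"rx":0,"ry":0,"rz":0,"hand":0.0},{"dx":0,"dy":0,"dz":0.001,"rx":0,"ry":0,"rz":0,"hand":0.0},{"dx":0,"dy":0,"dz":0.001,"rx":0,"ry":0,"rz":0,"hand":0.0},{"dx":0,"dy":0,"dz":0.0005,"rx":0,"ry":0,"rz":0,"hand":0.0},{"dx":0,"dy":0,"dz":0,"rx":0,"ry":0,"rz":0,"hand":0.0},{"dx":0,"dy":0,"dz":0,"rx":0,"ry":0,"rz":0,"hand":0.0}]'
python3 go.py .5385 -.1115 101.2 .0605
```

```text
clock: 6.38
position: [0.5412, -0.1127, 0.0619]
ee_rot: [0.0, 0.995, 0.097, 0.0]
contact_force: [-0.3, 0.0, -6.8]
width: 0.0105
gripper_force: 98.2
t 6.3833 pos [ 0.5412 -0.1127  0.0619] tool shift mm [-2.4 -1.7  1.4]
tool y at -78.88 need rz -0.08 tz [ 2.e-04 -1.e-04 -1.e+00] F [-0.3  0.  -6.8] M [ 0.   -0.01 -0.01] w 0.010487503214244905 g 98.24994206428528 q [-0.33  0.39  1.8  -0.    0.95  1.05]
```

```bash
python3 -m pendant '[{"dx":0,"dy":-0.01,"dz":0,"rx":0,"ry":0,"rz":0,"hand":0.0},{"dx":0,"dy":-0.01,"dz":0,"rx":0,"ry":0,"rz":0,"hand":0.0},{"dx":0,"dy":-0.01,"dz":0,"rx":0,"ry":0,"rz":0,"hand":0.0},{"dx":0,"dy":-0.01,"dz":0,"rx":0,"ry":0,"rz":0,"hand":0.0},{"dx":0,"dy":-0.01,"dz":0,"rx":0,"ry":0,"rz":0,"hand":0.0},{"dx":0,"dy":-0.01,"dz":0,"rx":0,"ry":0,"rz":0,"hand":0.0},{"dx":0,"dy":-0.01,"dz":0,"rx":0,"ry":0,"rz":0,"hand":0.0},{"dx":0,"dy":-0.01,"dz":0,"rx":0,"ry":0,"rz":0,"hand":0.0},{"dx":0,"dy":-0.01,"dz":0,"rx":0,"ry":0,"rz":0,"hand":0.0},{"dx":0,"dy":-0.01,"dz":0,"rx":0,"ry":0,"rz":0,"hand":0.0},{"dx":0,"dy":-0.01,"dz":0,"rx":0,"ry":0,"rz":0,"hand":0.0},{"dx":0,"dy":0,"dz":0,"rx":0,"ry":0,"rz":0,"hand":0.0}]'
cat > dk.py <<'E'
from h import *; from rig import manip
s=manip.get_state(); a=1.76654; A=np.array([[np.cos(a),np.sin(a)],[-np.sin(a),np.cos(a)]])
print("t",round(s["clock"],2),"TCP in dock mm",(1000*A@(s["position"][:2]-[.51318,.01605])).round(1),"z",s["position"][2].round(4),"F dock",(A@s["contact_force"][:2]).round(1),s["contact_force"][2].round(1),"M",(A@s["moment"][:2]).round(2),s["moment"][2].round(2))
E
python3 dk.py;python3 go.py .5385 -.1115 101.2 .0605
```

```text
clock: 7.38
position: [0.5195, -0.0048, 0.062]
ee_rot: [0.002, 0.995, 0.098, -0.0]
contact_force: [0.6, -5.8, -6.1]
width: 0.0106
gripper_force: 98.5
t 7.38 TCP in dock mm [-21.7  -2.2] z 0.062 F dock [-5.8  0.6] -6.1 M [0.25 1.21] 0.04
t 7.3833 pos [ 0.5195 -0.0048  0.062 ] tool shift mm [ -2.3 108.3   1.8]
tool y at -78.71 need rz 0.09 tz [-0.     -0.0033 -1.    ] F [ 0.6 -5.8 -6.1] M [-1.24  0.01  0.04] w 0.010636943813831653 g 98.49361896514893 q [-0.14  0.35  1.87 -0.    0.92  1.24]
```

```bash
python3 -m pendant '[{"dx":0,"dy":-0.005,"dz":0,"rx":0,"ry":0,"rz":0,"hand":0.0},{"dx":0,"dy":-0.005,"dz":0,"rx":0,"ry":0,"rz":0,"hand":0.0},{"dx":0,"dy":-0.005,"dz":0,"rx":0,"ry":0,"rz":0,"hand":0.0},{"dx":0,"dy":-0.005,"dz":0,"rx":0,"ry":0,"rz":0,"hand":0.0},{"dx":0,"dy":-0.005,"dz":0,"rx":0,"ry":0,"rz":0,"hand":0.0},{"dx":0,"dy":-0.005,"dz":0,"rx":0,"ry":0,"rz":0,"hand":0.0},{"dx":0,"dy":-0.005,"dz":0,"rx":0,"ry":0,"rz":0,"hand":0.0},{"dx":0,"dy":-0.005,"dz":0,"rx":0,"ry":0,"rz":0,"hand":0.0},{"dx":0,"dy":-0.005,"dz":0,"rx":0,"ry":0,"rz":0,"hand":0.0},{"dx":0,"dy":0,"dz":0,"rx":0,"ry":0,"rz":0,"hand":0.0}]'
python3 dk.py
python3 - <<'E'
from rig import manip
import numpy as np
from h import *
for n in("scene","top"): np.savez(f"{n}3.npz",**manip.get_image(n))
t,s=cam("top3.npz"),cam("scene3.npz")
f=lambda im:np.clip(im.astype(float)*1.8,0,255).astype(np.uint8)
cv2.imwrite("pics/c6.png",np.hstack([f(crop(t,160,200,160,120,2.5)),f(crop(s,315,220,160,120,2.5))]))
E
```

```text
clock: 8.22
position: [0.5106, 0.041, 0.0617]
ee_rot: [-0.001, 0.995, 0.097, -0.0]
contact_force: [-0.8, 0.5, -6.6]
width: 0.0099
gripper_force: 98.7
t 8.22 TCP in dock mm [25.  -2.3] z 0.0617 F dock [0.7 0.7] -6.6 M [-0.05 -0.29] -0.02
```

View pics/c6.png

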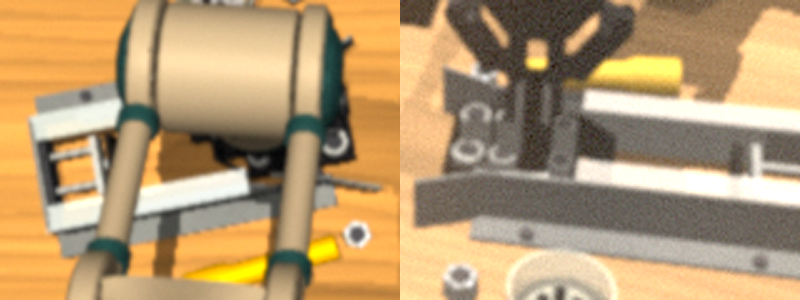

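The tray is in the lane, between the walls at the door line, with the doors open and no side force. I'll carry on to just short of the nearest pad position.

```bash
python3 -m pendant '[{"dx":0,"dy":-0.005,"dz":0,"rx":0,"ry":0,"rz":0,"hand":0.0},{"dx":0,"dy":-0.005,"dz":0,"rx":0,"ry":0,"rz":0,"hand":0.0},{"dx":0,"dy":-0.005,"dz":0,"rx":0,"ry":0,"rz":0,"hand":0.0},{"dx":0,"dy":-0.005,"dz":0,"rx":0,"ry":0,"rz":0,"hand":0.0},{"dx":0,"dy":-0.005,"dz":0,"rx":0,"ry":0,"rz":0,"hand":0.0},{"dx":0,"dy":-0.005,"dz":0,"rx":0,"ry":0,"rz":0,"hand":0.0},{"dx":0,"dy":-0.005,"dz":0,"rx":0,"ry":0,"rz":0,"hand":0.0},{"dx":0,"dy":-0.005,"dz":0,"rx":0,"ry":0,"rz":0,"hand":0.0},{"dx":0,"dy":-0.005,"dz":0,"rx":0,"ry":0,"rz":0,"hand":0.0},{"dx":0,"dy":-0.005,"dz":0,"rx":0,"ry":0,"rz":0,"hand":0.0},{"dx":0,"dy":-0.005,"dz":0,"rx":0,"ry":0,"rz":0,"hand":0.0},{"dx":0,"dy":-0.005,"dz":0,"rx":0,"ry":0,"rz":0,"hand":0.0}]'
python3 dk.py
```

```text
clock: 9.32
position: [0.4995, 0.0988, 0.0618]
ee_rot: [0.0, 0.995, 0.097, -0.0]
contact_force: [-0.1, -2.9, -6.4]
width: 0.0106
gripper_force: 98.7
t 9.32 TCP in dock mm [83.9 -2.7] z 0.0618 F dock [-2.8  0.7] -6.4 M [0.01 0.44] -0.02
```

```bash
python3 -m pendant '[{"dx":0,"dy":-0.003,"dz":0.0005,"rx":0,"ry":0,"rz":0,"hand":0.0},{"dx":0,"dy":-0.003,"dz":0.0003,"rx":0,"ry":0,"rz":0,"hand":0.0},{"dx":0,"dy":-0.003,"dz":0,"rx":0,"ry":0,"rz":0,"hand":0.0},{"dx":0,"dy":-0.003,"dz":0,"rx":0,"ry":0,"rz":0,"hand":0.0},{"dx":0,"dy":0,"dz":0,"rx":0,"ry":0,"rz":0,"hand":0.0},{"dx":0,"dy":0,"dz":0,"rx":0,"ry":0,"rz":0,"hand":0.0}]'
python3 dk.py
```

```text
clock: 9.82
position: [0.4972, 0.1108, 0.061]
ee_rot: [-0.001, 0.995, 0.097, -0.0]
contact_force: [-0.5, 0.2, -4.9]
width: 0.0105
gripper_force: 98.9
t 9.82 TCP in dock mm [96.  -2.8] z 0.061 F dock [0.3 0.4] -4.9 M [-0.   -0.09] 0.04
```

Light bench contact. Next come small steps to feel for the pad.

```bash
python3 -m pendant '[{"dx":0,"dy":-0.001,"dz":0,"rx":0,"ry":0,"rz":0,"hand":0.0},{"dx":0,"dy":-0.001,"dz":0,"rx":0,"ry":0,"rz":0,"hand":0.0},{"dx":0,"dy":-0.001,"dz":0,"rx":0,"ry":0,"rz":0,"hand":0.0},{"dx":0,"dy":-0.001,"dz":0,"rx":0,"ry":0,"rz":0,"hand":0.0},{"dx":0,"dy":-0.001,"dz":0,"rx":0,"ry":0,"rz":0,"hand":0.0},{"dx":0,"dy":-0.001,"dz":0,"rx":0,"ry":0,"rz":0,"hand":0.0},{"dx":0,"dy":-0.001,"dz":0,"rx":0,"ry":0,"rz":0,"hand":0.0},{"dx":0,"dy":-0.001,"dz":0,"rx":0,"ry":0,"rz":0,"hand":0.0},{"dx":0,"dy":-0.001,"dz":0,"rx":0,"ry":0,"rz":0,"hand":0.0},{"dx":0,"dy":0,"dz":0,"rx":0,"ry":0,"rz":0,"hand":0.0},{"dx":0,"dy":0,"dz":0,"rx":0,"ry":0,"rz":0,"hand":0.0}]'
python3 dk.py
```

```text
clock: 10.73
position: [0.4955, 0.1193, 0.0609]
ee_rot: [-0.0, 0.995, 0.097, -0.0]
contact_force: [-0.0, 0.1, -6.6]
width: 0.01
gripper_force: 98.7
t 10.73 TCP in dock mm [104.7  -2.7] z 0.0609 F dock [0.1 0. ] -6.6 M [-0.04 -0.07] -0.02
```

```bash
python3 -m pendant '[{"dx":0,"dy":-0.001,"dz":0,"rx":0,"ry":0,"rz":0,"hand":0.0},{"dx":0,"dy":-0.001,"dz":0,"rx":0,"ry":0,"rz":0,"hand":0.0},{"dx":0,"dy":0,"dz":0,"rx":0,"ry":0,"rz":0,"hand":0.0},{"dx":0,"dy":0,"dz":0,"rx":0,"ry":0,"rz":0,"hand":0.0}]'
python3 dk.py
```

```text
clock: 11.07
position: [0.4951, 0.121, 0.0609]
ee_rot: [0.0, 0.995, 0.097, -0.0]
contact_force: [-0.7, 0.0, -6.6]
width: 0.0102
gripper_force: 98.7
t 11.07 TCP in dock mm [106.5  -2.7] z 0.0609 F dock [0.2 0.7] -6.6 M [ 0.01 -0.04] 0.01
```

```bash
for i in 1; do python3 -m pendant '[{"dx":0,"dy":-0.001,"dz":0,"rx":0,"ry":0,"rz":0,"hand":0.0},{"dx":0,"dy":-0.001,"dz":0,"rx":0,"ry":0,"rz":0,"hand":0.0},{"dx":0,"dy":-0.001,"dz":0,"rx":0,"ry":0,"rz":0,"hand":0.0},{"dx":0,"dy":0,"dz":0,"rx":0,"ry":0,"rz":0,"hand":0.0},{"dx":0,"dy":0,"dz":0,"rx":0,"ry":0,"rz":0,"hand":0.0}]' >/dev/null; python3 dk.py; done
```

```text
t 11.48 TCP in dock mm [109.3  -2.8] z 0.061 F dock [-1.1  0. ] -6.6 M [-0.03  0.14] 0.01
```

```bash
python3 -m pendant '[{"dx":0,"dy":-0.001,"dz":0,"rx":0,"ry":0,"rz":0,"hand":0.0},{"dx":0,"dy":-0.001,"dz":0,"rx":0,"ry":0,"rz":0,"hand":0.0},{"dx":0,"dy":0,"dz":0,"rx":0,"ry":0,"rz":0,"hand":0.0},{"dx":0,"dy":0,"dz":0,"rx":0,"ry":0,"rz":0,"hand":0.0}]' >/dev/null; python3 dk.py
```

```text
t 11.82 TCP in dock mm [110.8  -2.9] z 0.0611 F dock [-3.8 -0.2] -6.4 M [0.04 0.64] 0.1
```

Pad contact felt: about 3.8 N, rising along the pad's slope.

```bash
python3 -m pendant '[{"dx":0,"dy":-0.001,"dz":0,"rx":0,"ry":0,"rz":0,"hand":0.0},{"dx":0,"dy":-0.001,"dz":0,"rx":0,"ry":0,"rz":0,"hand":0.0},{"dx":0,"dy":0,"dz":0,"rx":0,"ry":0,"rz":0,"hand":0.0},{"dx":0,"dy":0,"dz":0,"rx":0,"ry":0,"rz":0,"hand":0.0},{"dx":0,"dy":0,"dz":0,"rx":0,"ry":0,"rz":0,"hand":0.0}]' >/dev/null; python3 dk.py
```

```text
t 12.23 TCP in dock mm [112.3  -3. ] z 0.0612 F dock [-5.7 -0.1] -4.1 M [0.1  1.13] 0.1
```

```bash
python3 -m pendant '[{"dx":0,"dy":-0.001,"dz":0,"rx":0,"ry":0,"rz":0,"hand":0.0},{"dx":0,"dy":-0.001,"dz":0,"rx":0,"ry":0,"rz":0,"hand":0.0},{"dx":0,"dy":0,"dz":0,"rx":0,"ry":0,"rz":0,"hand":0.0},{"dx":0,"dy":0,"dz":0,"rx":0,"ry":0,"rz":0,"hand":0.0},{"dx":0,"dy":0,"dz":0,"rx":0,"ry":0,"rz":0,"hand":0.0}]' >/dev/null; python3 dk.py; python3 go.py .5385 -.1115 101.2 .0605
```

```text
t 12.65 TCP in dock mm [113.5  -3.1] z 0.0614 F dock [-9.4  0.5] -3.7 M [0.16 1.58] 0.11
t 12.65 pos [0.4941 0.128  0.0614] tool shift mm [ -3.1 243.5   1.8]
tool y at -78.76 need rz 0.04 tz [ 0.0013 -0.0036 -1.    ] F [ 1.4 -9.3 -3.7] M [-1.58 -0.15  0.11] w 0.010353761620224765 g 99.07492518424988 q [ 0.12  0.34  1.89 -0.    0.91  1.5 ]
```

```bash
python3 -m pendant '[{"dx":0,"dy":0,"dz":0.0003,"rx":0,"ry":0,"rz":0,"hand":0.0},{"dx":0,"dy":0,"dz":0.0003,"rx":0,"ry":0,"rz":0,"hand":0.0},{"dx":0,"dy":0,"dz":0.0003,"rx":0,"ry":0,"rz":0,"hand":0.0},{"dx":0,"dy":0,"dz":0,"rx":0,"ry":0,"rz":0,"hand":0.0},{"dx":0,"dy":0,"dz":0,"rx":0,"ry":0,"rz":0,"hand":0.0}]' >/dev/null; python3 dk.py
```

```text
t 13.07 TCP in dock mm [113.3  -3.1] z 0.0611 F dock [-9.7  1.7] 1.9 M [0.37 1.45] 0.16
```

```bash
python3 -m pendant '[{"dx":0,"dy":0,"dz":0,"rx":0,"ry":0,"rz":0,"hand":0.015},{"dx":0,"dy":0,"dz":0,"rx":0,"ry":0,"rz":0,"hand":0.02},{"dx":0,"dy":0,"dz":0,"rx":0,"ry":0,"rz":0,"hand":0.03},{"dx":0,"dy":0,"dz":0,"rx":0,"ry":0,"rz":0,"hand":0.04},{"dx":0,"dy":0,"dz":0,"rx":0,"ry":0,"rz":0,"hand":0.05},{"dx":0,"dy":0,"dz":0,"rx":0,"ry":0,"rz":0,"hand":0.05},{"dx":0,"dy":0,"dz":0,"rx":0,"ry":0,"rz":0,"hand":0.05},{"dx":0,"dy":0,"dz":0,"rx":0,"ry":0,"rz":0,"hand":0.05}]'; python3 dk.py
```

```text
clock: 13.73
position: [0.4935, 0.13, 0.0601]
ee_rot: [-0.0, 0.995, 0.097, 0.0]
contact_force: [0.1, 0.4, -0.4]
width: 0.0499
gripper_force: 0.0
t 13.73 TCP in dock mm [115.6  -2.8] z 0.0601 F dock [ 0.3 -0.2] -0.4 M [-0.01 -0.04] 0.01
```

Let go cleanly. I'll lift straight up, back away for a clear view, and look.

```bash
python3 -m pendant '[{"dx":0,"dy":0,"dz":-0.008,"rx":0,"ry":0,"rz":0,"hand":0.05},{"dx":0,"dy":0,"dz":-0.015,"rx":0,"ry":0,"rz":0,"hand":0.05},{"dx":0,"dy":0,"dz":-0.02,"rx":0,"ry":0,"rz":0,"hand":0.05},{"dx":0,"dy":0,"dz":-0.02,"rx":0,"ry":0,"rz":0,"hand":0.05},{"dx":0,"dy":0,"dz":-0.02,"rx":0,"ry":0,"rz":0,"hand":0.05},{"dx":0,"dy":0,"dz":-0.02,"rx":0,"ry":0,"rz":0,"hand":0.05},{"dx":0,"dy":0.02,"dz":-0.02,"rx":0,"ry":0,"rz":0,"hand":0.05},{"dx":0,"dy":0.03,"dz":0,"rx":0,"ry":0,"rz":0,"hand":0.05},{"dx":0,"dy":0.03,"dz":0,"rx":0,"ry":0,"rz":0,"hand":0.05},{"dx":0,"dy":0.03,"dz":0,"rx":0,"ry":0,"rz":0,"hand":0.05},{"dx":0,"dy":0.03,"dz":0,"rx":0,"ry":0,"rz":0,"hand":0.05},{"dx":0,"dy":0.03,"dz":0,"rx":0,"ry":0,"rz":0,"hand":0.05}]'
python3 -m pendant '[{"dx":0,"dy":0.03,"dz":0,"rx":0,"ry":0,"rz":0,"hand":0.05},{"dx":0,"dy":0.03,"dz":0,"rx":0,"ry":0,"rz":0,"hand":0.05},{"dx":0,"dy":0.03,"dz":0,"rx":0,"ry":0,"rz":0,"hand":0.05},{"dx":0,"dy":0.03,"dz":0,"rx":0,"ry":0,"rz":0,"hand":0.05},{"dx":0,"dy":0.03,"dz":0,"rx":0,"ry":0,"rz":0,"hand":0.05},{"dx":0,"dy":0.03,"dz":0,"rx":0,"ry":0,"rz":0,"hand":0.05},{"dx":0,"dy":0,"dz":0,"rx":0,"ry":0,"rz":0,"hand":0.05},{"dx":0,"dy":0,"dz":0,"rx":0,"ry":0,"rz":0,"hand":0.05}]'
python3 - <<'E'
from rig import manip
import numpy as np
from h import *
for n in("scene","top"): np.savez(f"{n}4.npz",**manip.get_image(n))
t,s=cam("top4.npz"),cam("scene4.npz")
f=lambda im:np.clip(im.astype(float)*1.8,0,255).astype(np.uint8)
cv2.imwrite("pics/c7.png",np.vstack([f(crop(t,160,205,180,65*1+35,3)),f(crop(s,315,225,180,100,3))]))
E
```

```text
clock: 14.73
position: [0.5264, -0.0383, 0.1839]
ee_rot: [0.0, 0.995, 0.097, 0.0]
contact_force: [0.7, -0.4, 0.4]
width: 0.0502
gripper_force: 0.0
clock: 15.4
position: [0.5611, -0.215, 0.1832]
ee_rot: [-0.0, 0.995, 0.096, 0.0]
contact_force: [-1.1, 0.4, 0.1]
width: 0.0498
gripper_force: 0.0
```

View pics/c7.png

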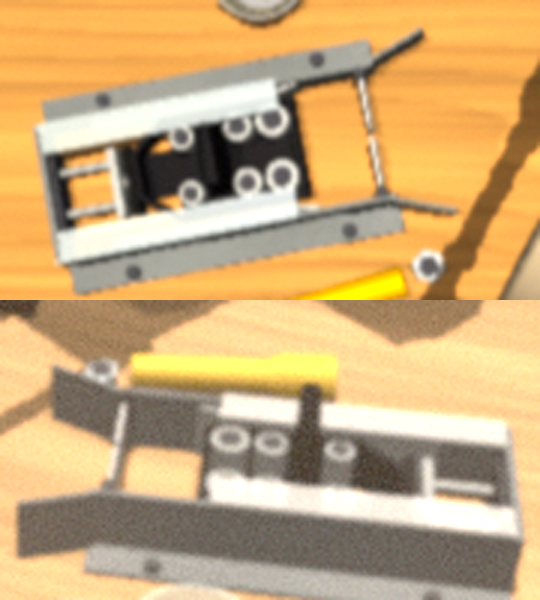

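The top half shows both doors shut in a straight line from (360,75) to (382,190). The tray sits straight between the strips with its nose on the pad near (135,170), and the bystanders haven't moved. Handing in.

```bash
python3 -c "
from rig import manip
print(manip.sign_off())"
```

```text
the job is handed in; nothing more can be done
None
```

I put the tray in the dock and pressed its nose on the pad at about 9.5 N at the hand (some of that is bench friction). I then let go, and the last picture shows it against the pad with both doors shut and the things around the dock where they were. The job is handed in at about 15.5 s, but no verdict came back, and I couldn't measure the force left on the pad after letting go.

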